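Demagnetise bench tools with the pedal-fired coil tray

ROBOT

A 7-joint arm with a two-finger parallel gripper is mounted at the origin on a cart in front of the work surface, level with it; the furniture and walls round the work are solid. World frame = base frame: x ahead of the robot, y to its left, z up, the work surface at z = 0. Lengths are in m, angles in rad, forces in N, time in s.
With the tool pointing down it reaches from about 0.425 to 0.825 m from the base axis. Payload 3.6 kg.
Tool frame: the origin (TCP) lies where the fingers leave the gripper's body, on its centre line; the fingertips stand 73 mm ahead of it and the grasp point (between the pads) lies 54 mm ahead of it; x points along the fingers, y is the direction in which the jaws open and shut, and the axes are right-handed (so a half turn about x gives the same grasp; the last joint's range is limited). The gripper opens to 85 mm and grips with 20 to 120 N. Pads are 22 mm wide; open, the fingers measure 114 mm over their backs; the gripper's body (76 mm by 85 mm) begins 54 mm behind the grasp point. The pads swing forward as they close: fully open they stand 13 mm farther back than shut.
Start: joints at [-1.292, 0.615, -0.013, 1.423, 0.008, 1.103, -0.04], TCP at [0.196, 0.62, 0.304] pointing down, gripper open.
Joint ranges: [-3.12, 3.12], [-0.3, 2.06], [-1.34, 1.32], [0.26, 2.42], [-1.36, 4.5], [0.01, 1.98], [-2.84, 2.84]. Speed limits (rad/s): [2.79, 2.79, 3.14, 3.14, 3.14, 3.14, 3.14].

INTERFACE

Orientations are given as a unit quaternion [x, y, z, w].
In Python, from station import arm, snapshot, camera_info, ticket gives the robot as it stands. Calls block until the motion is done:
- arm.movep(position, orientation): joint-space move of the TCP to a pose.
- arm.line_to(position, velocity=0.15, ori=None): straight line of the TCP; ori=None keeps the orientation; velocity is the mean speed in m/s.
- arm.move_j(angles): joint-space move.
- arm.move_gripper(opening, effort=None): opening from 0.0 (shut) to 1.0 (fully open); effort is the grip in N (None keeps the last); returns when the fingers have stopped.
- arm.pause(seconds).
- arm.ik(position, orientation): joint angles nearest the present ones, or None.
- snapshot(name): name is "scene" or "top"; returns the picture (400x640x3 uint8, blue, green, red); there is no depth.
- camera_info(name): a dict with "fx", "fy", "cx", "cy" (pixels), "dist_coeffs" ([k1, k2, p1, p2, k3] as OpenCV has them; the pictures are not rectified), "R" (3x3) and "t" (3): a world point X has camera coordinates R X + t. Camera axes: x right, y down, z forward; pixel columns grow to the right and rows downward; lengths in m; the calibration is good to about 2 mm. A picture is of the moment at which its call begins. camera_info takes no time and is no camera call.
A pose or a line that the arm cannot do raises arm.MotionError and nothing moves.
- ticket.finish_job(): hands the job in, once; it reports no verdict.
Readings, each from a call of its own:
- arm.read_time(): time.
- arm.read_joint_positions(): joint angles.
- arm.read_dq(): joint speeds.
- arm.read_effort(): joint torques, N m.
- arm.read_tool_pos(): TCP position.
- arm.read_eef_rot(): TCP orientation.
- arm.read_ft_force(): force on the tool from outside, world axes, zero at the start.
- arm.read_wrist_torque(): the same for the moment, N m.
- arm.read_opening(): opening from 0.0 (shut) to 1.0 (fully open).
Only numpy, scipy, OpenCV 4.12 (cv2) and the standard library are available. Lean on these libraries where they do the work, as an engineer would, in place of code of your own. Each camera call takes 0.05 s, during which the arm holds its last target.

TASK

Demagnetise the hand tools lying loose in front of the coil tray (two or three of: short pliers, long flush cutters, graver): lay each one fully home in the foam cutout of its own shape, then on the key panel press the large round key, the long bar key and the small round key fully in, one at a time and in that order, and push the treadle pedal right down to its stop for a good second before letting it come up. Then press the large round key once more to switch off, take the tools out and lay them flat on the bench in front of the tray, clear of it and of each other; leave the other things on the bench where they are.

Things in the scene. Friction and masses are not known exactly. Their poses are not given: they have to be found in the camera images.
- pliers_mid (a point): Short half-round steel pliers lying flat, 80 mm long, 47 over the handles, 12 high, 85 g; the point is their middle, 6 mm up. Own y runs along them: nose to -y (tip at y = -40), handle ends to +y (y = +40, x = +-23); z up. Grip them across x on the straight-sided 18 mm wide head (y = -40 to -8), e.g. at y = -19. May be absent.
- cutters_mid (a point): Long steel flush cutters lying flat, 111 mm long, 42 over the handles, 12 high, 85 g; the point is their middle, 6 mm up. Own y runs along them: jaws to -y (tip at y = -54), handle ends to +y (y = +56); z up. Grip them across x on the straight-sided 18 mm wide head (y = -54 to -20), e.g. at y = -30. May be absent.
- graver_mid (a point): Graver, a straight engraving tool with white handle and steel blade, lying flat, 88 mm long, 12 to 15 wide, 15 high, 30 g; the point is its middle, 7.5 mm up. Own y runs along it, z up; grip it across the middle. It may lie either way round in its straight cutout. May be absent.
- tray: Coil tray, fixed: grey housing 162 x 188 mm with a black foam insert, top 25 mm above the bench, with three cutouts 9 mm deep (floor at 16 mm), 1.5 to 3 mm wider all round than their tools, along tray x; seated tools stand 3 to 6 mm proud. Origin: centre of the underside, on the bench; x points away from the robot, y left, z up.
- trough (a point): Middle of the floor of the finger trough, tray (21, 0, 16) mm: 30 mm wide in tray x and as deep as the cutouts, it crosses the whole tray along y, so that fingers go down on both sides of the gripping places named for the tools. Axes as the tray's.
- recess_pliers (a point): Where pliers_mid comes when the pliers lie home in their cutout (right-hand one, short, wide at the handles): tray (2, -53, 22) mm. Nose towards the tray's +x, so the pliers' +y axis points to the tray's -x. Axes as the tray's.
- recess_cutters (a point): Where cutters_mid comes when the cutters lie home in their cutout (left-hand one, longest): tray (-9, 53, 22) mm. Jaws towards the tray's +x, so the cutters' +y axis points to the tray's -x. Axes as the tray's.
- recess_graver (a point): Where graver_mid comes when the graver lies home in the straight middle cutout: tray (21, 0, 23.5) mm, along the tray's x axis. Axes as the tray's.
- key_large_top (a point): Centre of the top of the large round black key (26 mm across), the middle one on the key panel (80 x 124 mm, 30 high, fixed). Up, it stands 40 mm above the bench. The keys sit in a row along panel y, 38 mm apart; x points away from the robot. The point rides with the key.
- key_bar_top (a point): Centre of the top face of the bar-shaped black key (34 mm long in panel x, 13 mm wide), left on the panel; height as the large key.
- key_small_top (a point): Centre of the top face of the small round black key (14 mm across), right on the panel; height as the large key.
- key_large (a joint): Travel of the large key in m: 0 up, 0.005 fully in; sprung, 1 N to start and 4.6 N fully in.
- key_bar (a joint): Travel of the bar key in m, same spring.
- key_small (a joint): Travel of the small key in m, same spring.
- pedal: Base of the hand treadle, fixed, 136 x 92 mm, 8 thick; a steel plate is hinged across its far end (hinge at x = +52 mm, 22 mm high) and rises towards the robot. Origin: centre of the underside; x points away from the robot, z up. Pedal and key panel may stand in each other's places.
- treadle_pad (a point): Where to push the treadle: the middle of the top of its ribbed rubber pad (62 x 62 mm), 82 mm from the hinge towards the robot; about 43 mm above the bench when up and 14 mm lower at the stop. The point rides with the plate; its axes are the base's when up.
- treadle (a joint): Angle of the treadle in rad: 0 up, 0.17 at the stop; sprung, about 3 N at the pad to start and 10 N at the stop.
- scriber: Bystander: scriber with boxwood handle, 116 mm long in own y, 12 high. Origin: middle of the underside. Not one of the tools to load.
- hammer: Bystander: chasing hammer behind the tray, 219 mm long. Origin: middle of the underside.
- dark_box: Bystander: dark box, 45 x 75 x 26 mm. Origin: middle of the underside.

How it is judged:
On the way, in this order (a step that is already met when the one before it is completed fails the run):
1. every tool that is there lies home in its own cutout (horizontal distance between pliers_mid and recess_pliers below 0.005 m and z of pliers_mid in the frame of recess_pliers below 0.003 m and angle between the y axis of pliers_mid and the x axis of recess_pliers, either way round below 0.12 rad and horizontal distance between cutters_mid and recess_cutters below 0.005 m and z of cutters_mid in the frame of recess_cutters below 0.003 m and angle between the y axis of cutters_mid and the x axis of recess_cutters, either way round below 0.12 rad and horizontal distance between graver_mid and recess_graver below 0.005 m and z of graver_mid in the frame of recess_graver below 0.003 m and angle between the y axis of graver_mid and the x axis of recess_graver, either way round below 0.12 rad), for 0.3 s.
2. the large round key is fully in, the others up (value of joint key_large above 0.0038 m and value of joint each of key_bar, key_small below 0.0015 m), for 0.1 s.
3. then the bar key is fully in, the others up (value of joint key_bar above 0.0038 m and value of joint each of key_large, key_small below 0.0015 m), for 0.1 s.
4. then the small round key is fully in, the others up (value of joint key_small above 0.0038 m and value of joint each of key_large, key_bar below 0.0015 m), for 0.1 s.
5. then the treadle is down at its stop for 0.8 s with every tool home (all of step 1 and value of joint treadle above 0.158 rad), for 0.8 s.
6. then, the treadle let up, the large round key is fully in once more, the others up (all of step 2 and value of joint treadle below 0.05 rad), for 0.1 s.
At the end, for the whole second after the job is handed in: every tool present lies flat (within 0.1 rad) on the bench in front of the tray, its middle at most 12 mm high, over 110 mm before the tray's centre along tray x and within 0.22 m along y, and over 30 mm from the other tools' middles; the treadle (under 0.02 rad) and all keys are up (height (world z) of each of pliers_mid, cutters_mid, graver_mid below 0.012 m and angle between each of pliers_mid, cutters_mid, graver_mid's own z axis and vertical below 0.1 rad and x of each of pliers_mid, cutters_mid, graver_mid in the frame of tray below -0.11 m and y of pliers_mid in the frame of tray between -0.22 and 0.22 m and y of cutters_mid in the frame of tray between -0.22 and 0.22 m and y of graver_mid in the frame of tray between -0.22 and 0.22 m and horizontal distance between pliers_mid and cutters_mid above 0.03 m and horizontal distance between each of pliers_mid, cutters_mid and graver_mid above 0.03 m and value of joint treadle below 0.02 rad and value of joint each of key_large, key_bar, key_small below 0.0015 m); the robot touches nothing.
It fails at once if another thing on the bench (scriber, hammer, dark box) is moved more than 30 mm (distance of any of scriber, hammer, dark_box from where it was at the start of the episode above 0.03 m).
It fails at once if two keys are pressed at once (value of joint each of key_large, key_bar above 0.0025 m or value of joint each of key_large, key_small above 0.0025 m or value of joint each of key_bar, key_small above 0.0025 m).
Of pliers, cutters, graver only 2 to 3 are there at a start; the rules pass over those that are not, and their reading is None.
At some moment in a run one of pliers, cutters, graver may be knocked a few centimetres aside while the robot is not near it.
Once in a run the grip may slacken for a moment while it holds something.
It also fails if it takes over 210 s, if anything falls off the work surface, if the arm or the gripper's body presses on something with over 40 N, if the wrist force passes 120 N, or if a joint passes its speed limit or range.

## Working session

There is one attempt and no reset: what is moved stays moved. The work goes in short steps, each a Python script; the robot and the scene stay as the last script left them, time stands still between calls to the robot, and variables do not carry over. Pictures are saved under pics/ and viewed, and the job is handed in when it is done.

```bash
ls; mkdir -p pics
python3 - <<'E'
from station import arm, snapshot, camera_info
import cv2
for n in ("scene","top"):
    im=snapshot(n); cv2.imwrite(f"pics/{n}0.png",im); print(n,camera_info(n))
print(arm.read_time(),arm.read_tool_pos(),arm.read_eef_rot(),arm.read_opening(),arm.read_ft_force())
E
```

```text
pics
scene {'fx': 515.3966759586395, 'fy': 515.3966759586395, 'cx': 318.8252942279198, 'cy': 197.3060035889341, 'dist_coeffs': array([-0.14333324,  0.        ,  0.        ,  0.        ,  0.        ]), 'R': array([[-0.62485033,  0.7807279 ,  0.0051    ],
       [ 0.40499886,  0.32970892, -0.85280006],
       [-0.66748632, -0.53080691, -0.52221264]]), 't': array([ 0.38685568, -0.1586619 ,  1.50419451])}
top {'fx': 407.66122047991666, 'fy': 407.66122047991666, 'cx': 314.2747855713083, 'cy': 201.2082552616317, 'dist_coeffs': array([-0.08463385,  0.        ,  0.        ,  0.        ,  0.        ]), 'R': array([[-0.02755839, -0.99959206,  0.00750018],
       [-0.97691185,  0.02534141, -0.21213452],
       [ 0.21185792, -0.0131731 , -0.97721169]]), 't': array([-0.06452816,  0.58022184,  0.95849982])}
0.1 [0.19554801 0.61934967 0.30286469] [ 0.10688494  0.69896812 -0.10848603  0.69874885] 1.0009421908667373 [ 0.56598491  0.08180182 -0.06611454]
```

View pics/top0.png

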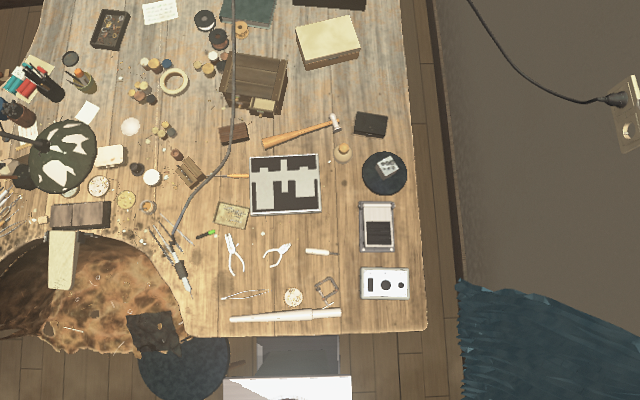

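View pics/scene0.png

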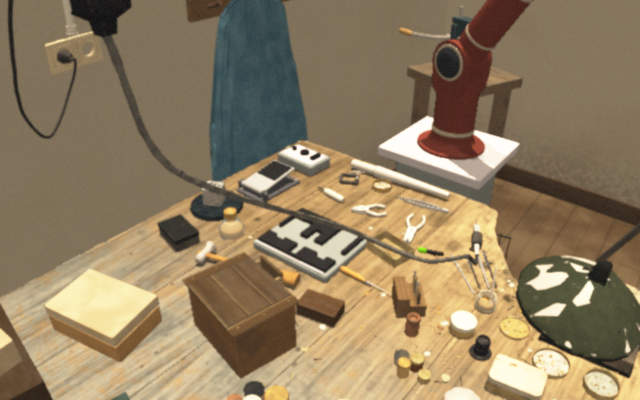

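Run:
```python
import cv2
t=cv2.imread("pics/top0.png"); s=cv2.imread("pics/scene0.png")
cv2.imwrite("pics/t_a.png",cv2.resize(t[140:300,215:415],None,fx=4,fy=4,interpolation=cv2.INTER_CUBIC)[:600])
cv2.imwrite("pics/s_a.png",cv2.resize(s[140:290,230:430],None,fx=4,fy=4,interpolation=cv2.INTER_CUBIC)[:600])
```

```text
(no output)
```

View pics/t_a.png

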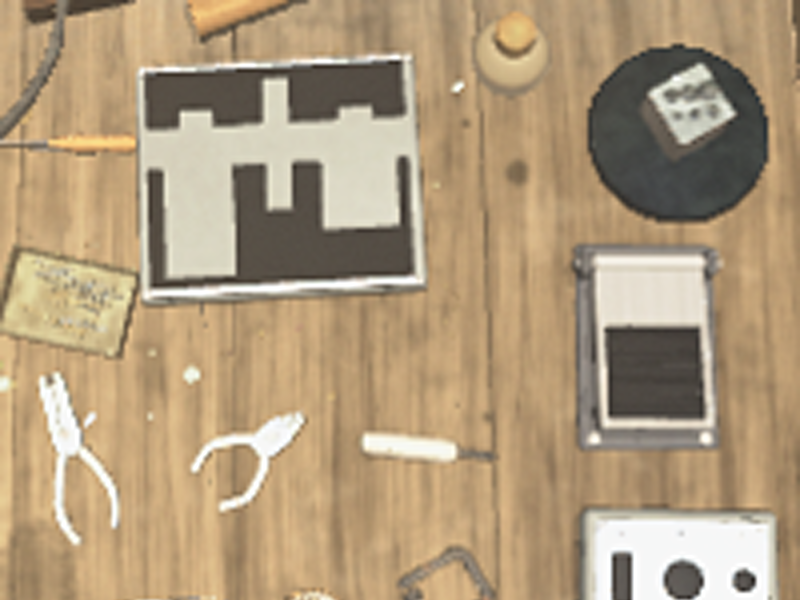

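View pics/s_a.png

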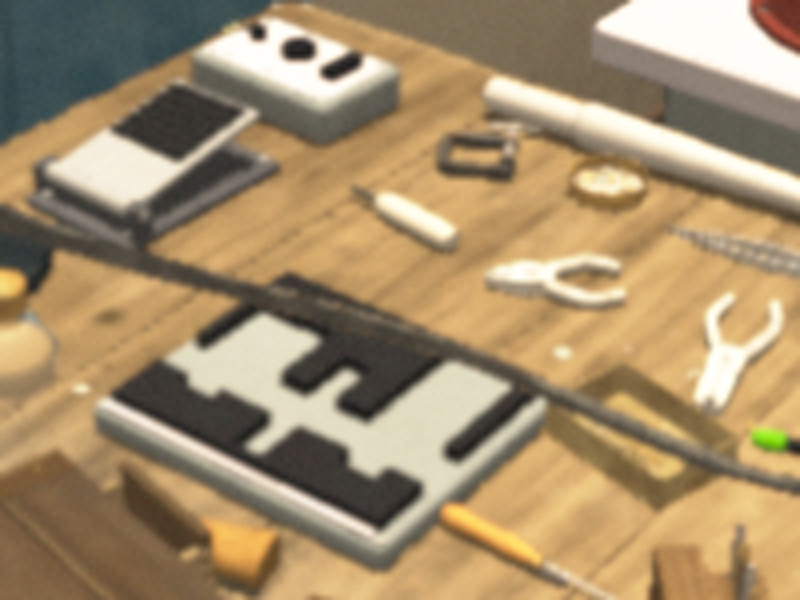

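```bash
cat > h.py <<'E'
import numpy as np, cv2
from station import arm, snapshot, camera_info, ticket
CI={n:camera_info(n) for n in ("scene","top")}
def K(n):
    c=CI[n]; return np.array([[c['fx'],0,c['cx']],[0,c['fy'],c['cy']],[0,0,1.]])
def proj(n,P):
    c=CI[n]; P=np.asarray(P,float).reshape(-1,1,3)
    return cv2.projectPoints(P,cv2.Rodrigues(c['R'])[0],c['t'],K(n),c['dist_coeffs'])[0].reshape(-1,2)
def pix2w(n,uv,z):
    c=CI[n]; u=cv2.undistortPoints(np.asarray(uv,float).reshape(-1,1,2),K(n),c['dist_coeffs']).reshape(-1,2)
    d=np.c_[u,np.ones(len(u))]@c['R']; o=-c['R'].T@c['t']
    s=(z-o[2])/d[:,2]; return o+s[:,None]*d
def rect(n,im,z,x0,x1,y0,y1,res=0.0005):
    # rows: x decreasing downward, cols: y decreasing rightwards
    xs=np.arange(x1,x0,-res); ys=np.arange(y1,y0,-res)
    Y,X=np.meshgrid(ys,xs); P=np.stack([X,Y,np.full_like(X,z)],-1)
    m=proj(n,P).reshape(X.shape+(2,)).astype(np.float32)
    return cv2.remap(im,m[...,0],m[...,1],cv2.INTER_CUBIC)
E
python3 - <<'E'
from h import *
for z,p in [(0.025,(285,184)),(0.006,(234,253)),(0.006,(277,252)),(0.0075,(320,252)),(0.04,(385.5,284.5)),(0.043,(379,232)),(0,(285,315)),(0,(232,214)),(0.0,(325,287)),(0,(293,297)),(0,(243,294))]: print(p,pix2w("top",p,z).round(3))
for n in ("scene","top"):
    im=cv2.imread(f"pics/{n}0.png")
    r=rect(n,im,0.025,0.55,0.85,-0.05,0.22); 
    cv2.imwrite(f"pics/r_{n}.png",r)
E
```

```text
(285, 184) [[ 0.635 -0.005  0.025]]
(234, 253) [[0.459 0.13  0.006]]
(277, 252) [[0.459 0.019 0.006]]
(320, 252) [[ 0.456 -0.092  0.008]]
(385.5, 284.5) [[ 0.368 -0.25   0.04 ]]
(379, 232) [[ 0.499 -0.241  0.043]]
(285, 315) [[0.3   0.001 0.   ]]
(232, 214) [[0.563 0.138 0.   ]]
(325, 287) [[ 0.367 -0.102  0.   ]]
(293, 297) [[ 0.344 -0.02   0.   ]]
(243, 294) [[0.355 0.107 0.   ]]
```

Run:
```python
from h import *
for n in ("scene","top"):
    im=cv2.imread(f"pics/{n}0.png")
    r=rect(n,im,0.025,0.53,0.74,-0.125,0.125,0.00067) 
    cv2.imwrite(f"pics/r_{n}.png",r)
a=[cv2.imread(f"pics/r_{n}.png") for n in ("top","scene")]
print(a[0].shape)
cv2.imwrite("pics/r1.png",np.hstack(a))
```

```text
(314, 374, 3)
```

View pics/r1.png

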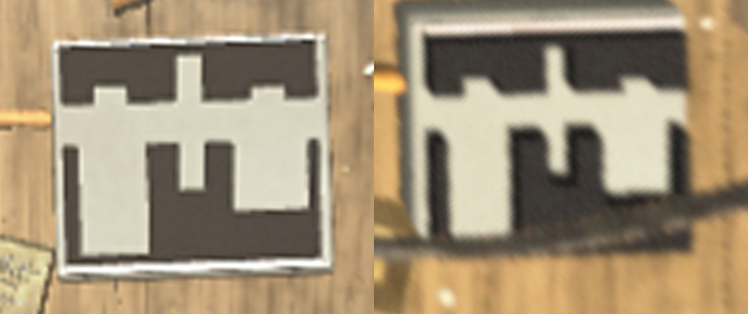

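```bash
cat > trayfit.py <<'E'
from h import *
from scipy.optimize import minimize
def model(p,P25,P16):
    # p: x,y,yaw,fx-,fx+,fyhalf, graver half-w, gx0,gx1, cutters: half w, x0; head half w, x1 ; pliers hw,x0;head hw,x1
    x,y,a=p[:3]; c,s=np.cos(a),np.sin(a)
    def loc(P):
        d=P[...,:2]-[x,y]; return d[...,0]*c+d[...,1]*s, -d[...,0]*s+d[...,1]*c
    def inside(u,v):
        foam=(u>p[3])&(u<p[4])&(abs(v)<p[5])
        r=(abs(u-.021)<.015)&(abs(v)<.094)
        r|=(abs(v)<p[6])&(u>p[7])&(u<p[8])
        r|=(abs(v-.053)<p[9])&(u>p[10])&(u<.021)
        r|=(abs(v-.053)<p[11])&(u<p[12])&(u>.021)
        r|=(abs(v+.053)<p[13])&(u>p[14])&(u<.021)
        r|=(abs(v+.053)<p[15])&(u<p[16])&(u>.021)
        return foam,r
    u,v=loc(P25); f,r=inside(u,v)
    u2,v2=loc(P16); f2,r2=inside(u2,v2)
    return (f&~r)|(r&~r2&f)
def fit(n,im,roi,p0,maskfn=None):
    u0,u1,v0,v1=roi; S=4
    uu=np.arange(u0,u1,1/S)+.5/S-.5; vv=np.arange(v0,v1,1/S)+.5/S-.5
    U,V=np.meshgrid(uu,vv); uv=np.stack([U,V],-1).reshape(-1,2)
    P25=pix2w(n,uv,.025).reshape(U.shape+(3,)); P16=pix2w(n,uv,.016).reshape(U.shape+(3,))
    g=cv2.cvtColor(im,cv2.COLOR_BGR2GRAY)[v0:v1,u0:u1].astype(float)
    obs=np.clip((150-g)/80,0,1) 
    W=np.ones_like(g) if maskfn is None else maskfn(P25[S//2::S,S//2::S],obs)
    h,w=g.shape
    def cost(p):
        m=model(p,P25,P16).astype(float)
        m=m.reshape(h,S,w,S).mean((1,3)); m=cv2.GaussianBlur(m,(0,0),.6)
        return (W*(m-obs)**2).sum()
    best=p0
    for it in range(4):
        sim=[best]+[best+d for d in np.diag(np.array([.004,.004,.03]+[.003]*14)/(1+it))]
        r=minimize(cost,best,method='Nelder-Mead',options=dict(initial_simplex=np.array(sim),maxfev=1500,xatol=1e-5,fatol=1e-3,adaptive=True)); best=r.x
    m=model(best,P25,P16).astype(float).reshape(h,S,w,S).mean((1,3))
    return best,r.fun,obs,m,W
E
cat > tf.py <<'E'
from trayfit import *
p0=np.array([.635,-.002,-.03,-.073,.073,.088, .009,-.028,.07, .024,-.068,.012,.048, .026,-.04,.012,.048])
im=cv2.imread("pics/top0.png")
def mk(P,obs):
    x,y,a=P0[:3];c,s=np.cos(a),np.sin(a);d=P[...,:2]-[x,y];u=d[...,0]*c+d[...,1]*s;v=-d[...,0]*s+d[...,1]*c
    return ((abs(u)<.081)&(abs(v)<.094)).astype(float)
P0=p0
b,f,obs,m,W=fit("top",im,(240,330,145,222),p0,mk)
P0=b; b,f,obs,m,W=fit("top",im,(240,330,145,222),b,mk)
np.save("tray_top.npy",b)
print(f,b.round(4))
cv2.imwrite("pics/tf.png",cv2.resize(np.hstack([obs*W,m,abs(m-obs)*W])*255,None,fx=2.9,fy=2.9,interpolation=cv2.INTER_NEAREST))
E
time python3 tf.py
```

```text
47.456280643599605 [ 0.6392 -0.0022  0.0288 -0.0737  0.0717  0.085   0.0094 -0.027   0.0685
  0.0243 -0.0685  0.012   0.0486  0.0262 -0.0416  0.0122  0.0454][ WARN:0@161.873] global loadsave.cpp:1063 imwrite_ Unsupported depth image for selected encoder is fallbacked to CV_8U.

real	2m42.415s
user	2m40.761s
sys	0m0.244s
```

Run:
```python
from h import *
im=cv2.imread("pics/top0.png")
r=rect("top",im,0.006,0.36,0.56,-0.16,0.19,0.0005)
cv2.imwrite("pics/r2.png",r)
im=cv2.imread("pics/scene0.png")
r=rect("scene",im,0.006,0.36,0.56,-0.16,0.19,0.0005)
cv2.imwrite("pics/r3.png",r); print(r.shape)
```

```text
(401, 700, 3)
```

View pics/r2.png

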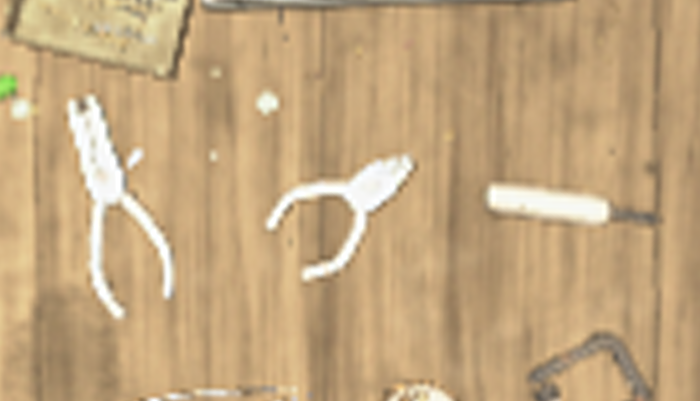

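View pics/r3.png

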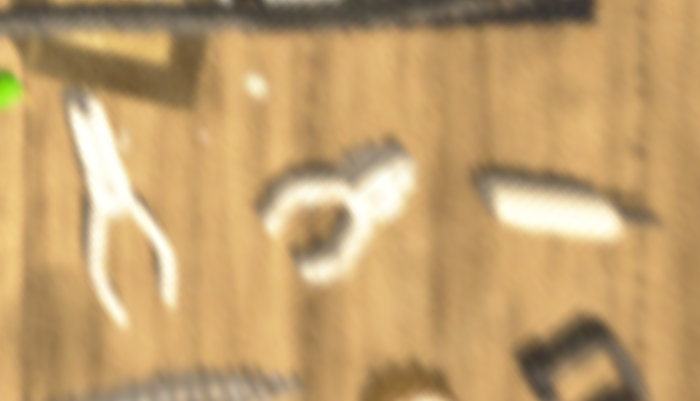

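```bash
ls pics
```

```text
r1.png
r2.png
r3.png
r_scene.png
r_top.png
s_a.png
scene0.png
t_a.png
tf.png
top0.png
```

```bash
cat > tools.py <<'E'
from h import *
from scipy.optimize import minimize_scalar, minimize
RES=.0005
def to_w(cr,x1,y1): cr=np.asarray(cr,float); return np.stack([x1-RES*cr[...,1],y1-RES*cr[...,0]],-1)
def white(r):
    h=cv2.cvtColor(r,cv2.COLOR_BGR2HSV); return ((h[...,2]>205)&(h[...,1]<75)).astype(np.uint8)
def measure(n,im,z=.008,win=(.36,.56,-.16,.19),area=(1500,20000),dbg=None):
    x0,x1,y0,y1=win; r=rect(n,im,z,x0,x1,y0,y1,RES); m=white(r)
    k,lab,st,ce=cv2.connectedComponentsWithStats(m,connectivity=8)
    out=[]
    for i in range(1,k):
        if not area[0]<st[i,4]<area[1]: continue
        pts=np.argwhere(lab==i)[:,::-1].astype(float); w=to_w(pts,x1,y1)
        c=w.mean(0); e,v=np.linalg.eigh(np.cov((w-c).T)); ax=v[:,1]
        # mirror symmetry refine of axis
        M=(lab==i).astype(np.float32); M=cv2.GaussianBlur(M,(0,0),1.5)
        def sym(q):
            a,o=q; d=np.array([np.cos(a),np.sin(a)]); nn=np.array([-d[1],d[0]])
            s=(w-c)@nn-o*1e-3; wr=w-2*s[:,None]*nn
            col=((y1-wr[:,1])/RES).astype(np.float32); row=((x1-wr[:,0])/RES).astype(np.float32)
            return -cv2.remap(M,col[:,None],row[:,None],cv2.INTER_LINEAR).mean()
        a0=np.arctan2(ax[1],ax[0]); best=None
        for s in (-.3,-.2,-.1,0,.1,.2,.3):
            q=minimize(sym,[a0+s,0],method='Nelder-Mead',options=dict(initial_simplex=[[a0+s,0],[a0+s+.06,0],[a0+s,1.]]))
            if best is None or q.fun<best.fun: best=q
        a,o=best.x; d=np.array([np.cos(a),np.sin(a)]); nn=np.array([-d[1],d[0]])
        t=(w-c)@d; l=(w-c)@nn-o*1e-3
        lo,hi=t.min(),t.max()
        # tail = wide end : lateral spread
        wl=np.ptp(l[t<lo+.02]); wh=np.ptp(l[t>hi-.02])
        if wl>wh: d=-d; t=-t; lo,hi=-hi,-lo; 
        out.append(dict(c=c+o*1e-3*nn,d=d,lo=lo,hi=hi,L=hi-lo,Wd=np.ptp(l),wends=(wl,wh),sym=best.fun,area=st[i,4]))
    return out,r
E
python3 - <<'E'
from tools import *
for n in("top","scene"): print(n,"cam",(-CI[n]['R'].T@CI[n]['t']).round(3))
for n in ("top","scene"):
    im=cv2.imread(f"pics/{n}0.png")
    for z in (.004,.010):
        o,r=measure(n,im,z)
        for q in o:
            mid=q['c']+q['d']*(q['lo']+q['hi'])/2
            print(n,z,"mid",mid.round(4),"yaxis ang",round(np.degrees(np.arctan2(q['d'][1],q['d'][0])),1),"L",round(q['L'],4),"W",round(q['Wd'],4),q['area'],round(q['sym'],2),np.round(q['wends'],3))
E
```

```text
top cam [ 0.362 -0.067  1.06 ]
scene cam [1.31  0.549 0.648]
top 0.004 mid [0.4582 0.1346] yaxis ang -162.7 L 0.1129 W 0.043 6598 -0.88 [0.018 0.042]
top 0.004 mid [0.458  0.0169] yaxis ang 127.1 L 0.0808 W 0.0475 4820 -0.9 [0.019 0.047]
top 0.004 mid [ 0.4587 -0.0841] yaxis ang -98.1 L 0.0614 W 0.0154 3292 -0.94 [0.015 0.014]
top 0.01 mid [0.4577 0.1335] yaxis ang -162.6 L 0.1121 W 0.0426 6528 -0.88 [0.018 0.042]
top 0.01 mid [0.4575 0.0163] yaxis ang 127.2 L 0.0807 W 0.0471 4751 -0.9 [0.019 0.047]
top 0.01 mid [ 0.4581 -0.084 ] yaxis ang -98.0 L 0.0609 W 0.0153 3253 -0.94 [0.015 0.014]
scene 0.004 mid [0.4532 0.1313] yaxis ang -163.4 L 0.1139 W 0.0429 7801 -0.92 [0.019 0.041]
scene 0.004 mid [0.4524 0.014 ] yaxis ang 121.8 L 0.0797 W 0.0506 6608 -0.86 [0.024 0.05 ]
scene 0.004 mid [ 0.4507 -0.0901] yaxis ang 80.4 L 0.0649 W 0.0203 4498 -0.93 [0.019 0.019]
scene 0.01 mid [0.4611 0.1352] yaxis ang -163.4 L 0.1129 W 0.0423 7642 -0.92 [0.019 0.04 ]
scene 0.01 mid [0.4604 0.0189] yaxis ang 121.7 L 0.0789 W 0.0502 6498 -0.86 [0.024 0.05 ]
scene 0.01 mid [ 0.4587 -0.0842] yaxis ang -99.7 L 0.0644 W 0.0201 4423 -0.93 [0.019 0.019]
```

Run:
```python
from h import *
b=np.load("tray_top.npy")
# cable triangulation: print scene ray for pixel guesses vs top
for n,ps in (("scene",[(200,183),(300,215),(370,235),(430,258)]),):
    for z in (0,.1,.2,.3): print(z,pix2w(n,ps,z).round(3)[:,:2].tolist())
for z in (0,.1,.2,.3): print('top',z,pix2w("top",[(233,60),(231,150),(205,175),(185,205),(174,235)],z).round(3)[:,:2].tolist())
```

```text
0 [[0.618, -0.387], [0.569, -0.095], [0.533, 0.073], [0.523, 0.214]]
0.1 [[0.724, -0.243], [0.683, 0.004], [0.653, 0.146], [0.645, 0.265]]
0.2 [[0.831, -0.099], [0.798, 0.103], [0.773, 0.22], [0.766, 0.317]]
0.3 [[0.938, 0.046], [0.912, 0.203], [0.893, 0.293], [0.887, 0.369]]
top 0 [[1.019, 0.145], [0.742, 0.144], [0.672, 0.213], [0.59, 0.265], [0.51, 0.291]]
top 0.1 [[0.957, 0.125], [0.706, 0.124], [0.643, 0.187], [0.569, 0.234], [0.496, 0.257]]
top 0.2 [[0.895, 0.105], [0.67, 0.104], [0.614, 0.161], [0.547, 0.202], [0.482, 0.224]]
top 0.3 [[0.833, 0.085], [0.634, 0.084], [0.584, 0.134], [0.526, 0.171], [0.468, 0.19]]
```

View pics/tf.png

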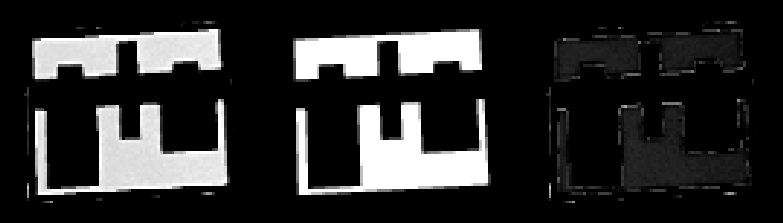

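```bash
cat >> h.py <<'E'
def quat(phi,tilt=0.0,taz=0.0):
    """tool x down, jaw dir (tool y) at world angle phi; optional tilt of the approach about horizontal axis"""
    from scipy.spatial.transform import Rotation as R
    c,s=np.cos(phi),np.sin(phi)
    M=np.array([[0,c,s],[0,s,-c],[-1,0,0]],float)
    r=R.from_matrix(M)
    if tilt: r=R.from_rotvec(tilt*np.array([np.cos(taz),np.sin(taz),0]))*r
    return r.as_quat()
E
python3 - <<'E'
from tools import *
t=cv2.imread("pics/top0.png")
g=cv2.cvtColor(cv2.resize(t,None,fx=4,fy=4,interpolation=cv2.INTER_CUBIC),cv2.COLOR_BGR2GRAY)
m=(g<90).astype(np.uint8); m[:, :355*4]=0; m[:190*4]=0; m[305*4:]=0; m[:,415*4:]=0
k,l,st,ce=cv2.connectedComponentsWithStats(m)
for i in range(1,k):
    if st[i,4]>200:
        p=(ce[i]+.5)/4-.5; print(p.round(2),st[i],pix2w("top",p,.04).round(4),pix2w("top",p,.043).round(4))
s=cv2.imread("pics/scene0.png")
g=cv2.cvtColor(cv2.resize(s,None,fx=4,fy=4,interpolation=cv2.INTER_CUBIC),cv2.COLOR_BGR2GRAY)
m=(g<90).astype(np.uint8); m[:, :230*4]=0; m[:140*4]=0; m[190*4:]=0; m[:,335*4:]=0
k,l,st,ce=cv2.connectedComponentsWithStats(m)
for i in range(1,k):
    if st[i,4]>200:
        p=(ce[i]+.5)/4-.5; print('scene',p.round(2),st[i],pix2w("scene",p,.04).round(4),pix2w("scene",p,.043).round(4))
R=np.radians
def ck(name,pos,phi,tilt=0,taz=0):
    for o in (0,180):
        j=arm.ik(pos,quat(phi+R(o),tilt,taz)); print(name,o,None if j is None else np.round(j,2))
tr=np.load("tray_top.npy"); a=tr[2]
def T(x,y): return tr[0]+x*np.cos(a)-y*np.sin(a), tr[1]+x*np.sin(a)+y*np.cos(a)
ck("pliers pick",(.47,.0,.076),R(127+90)); ck("pliers place",(*T(.021,-.053),.092),R(181.65+90))
ck("cut pick",(.487,.143,.076),R(-162.7+90)); ck("cut place",(*T(.021,.053),.092),R(181.65+90))
ck("grav pick",(.457,-.099,.076),R(-98+90)); ck("grav place",(*T(.021,0),.092),R(181.65+90)); 
for y in (-.21,-.25,-.29):
  for z in (.108,.15): ck(f"key{y} {z}",(.37,y,z),0); ck(f"key{y} {z}",(.37,y,z),R(90))
E
```

```text
[384.62 191.79] [1480  760  120   22 1930] [[ 0.6034 -0.2627  0.04  ]] [[ 0.6026 -0.2622  0.043 ]]
[378.24 232.73] [1466  888   98   90 8117] [[ 0.4974 -0.2398  0.04  ]] [[ 0.4971 -0.2392  0.043 ]]
[370.07 284.19] [1473 1115   18   49  526] [[ 0.3702 -0.2122  0.04  ]] [[ 0.3701 -0.2117  0.043 ]]
[385.9 284.6] [1525 1123   38   36  656] [[ 0.3679 -0.2514  0.04  ]] [[ 0.3679 -0.2508  0.043 ]]
[400.8  284.86] [1596 1132   19   19  261] [[ 0.366  -0.2884  0.04  ]] [[ 0.366  -0.2878  0.043 ]]
scene [252.86 151.44] [  920   560   273   144 20075] [[ 0.4612 -0.3506  0.04  ]] [[ 0.4654 -0.3462  0.043 ]]
scene [304.25 151.95] [1205  600   28   19  433] [[ 0.3777 -0.2428  0.04  ]] [[ 0.3823 -0.2389  0.043 ]]
scene [315.08 156.13] [1243  614   37   24  481] [[ 0.3786 -0.2052  0.04  ]] [[ 0.3832 -0.2015  0.043 ]]
scene [273.92 169.86] [1035  646  125   72 4902] [[ 0.5012 -0.2371  0.04  ]] [[ 0.5052 -0.2332  0.043 ]]
scene [312.91 169.94] [1180  648  136   56 1629] [[ 0.4406 -0.1619  0.04  ]] [[ 0.4448 -0.1584  0.043 ]]
scene [281.32 183.46] [1074  709   99   51 2152] [[ 0.5396 -0.1775  0.04  ]] 
[... 1702 characters left out ...]
 2.17 -0.71  0.54  1.28]
key-0.25 0.15 180 [-0.12  0.86  1.13  2.17 -1.1   0.88 -1.43]
key-0.25 0.15 0 [ 0.52  0.56  0.04  2.16 -0.05  0.43  2.16]
key-0.25 0.15 180 [ 0.07  0.67  0.73  2.17 -0.82  0.6  -0.17]
key-0.29 0.108 0 [ 0.47  0.67  0.23  2.12 -0.38  0.38  1.  ]
key-0.29 0.108 180 [ 1.16  0.82 -0.85  2.1   1.02  0.7   2.75]
key-0.29 0.108 0 [ 0.73  0.67 -0.16  2.12  0.27  0.38  1.92]
key-0.29 0.108 180 [ 0.3   0.72  0.49  2.13 -0.75  0.47 -0.2 ]
key-0.29 0.15 0 [ 0.18  0.68  0.67  2.11 -0.75  0.61  1.38]
key-0.29 0.15 180 [-0.04  0.89  1.13  2.11 -1.08  0.92 -1.4 ]
key-0.29 0.15 0 [ 0.55  0.58  0.09  2.1  -0.11  0.47  2.3 ]
key-0.29 0.15 180 [ 0.1   0.73  0.82  2.11 -0.87  0.69 -0.05]
```

```bash
cat >> h.py <<'E'
R_=np.radians
def st(tag=""):
    print(tag,"t",round(arm.read_time(),1),"tcp",np.round(arm.read_tool_pos(),4),"F",np.round(arm.read_ft_force(),1),"op",round(arm.read_opening(),3))
def pick(x,y,phi,z=.076,op=.5,eff=60,zup=.22):
    q=quat(phi)
    arm.move_gripper(op)
    arm.movep([x,y,zup],q); arm.line_to([x,y,.11],.2); arm.line_to([x,y,z],.06); st("down")
    arm.move_gripper(0.,eff); st("closed")
    arm.line_to([x,y,z+.03],.06); arm.line_to([x,y,.16],.15); st("up")
E
python3 - <<'E'
from h import *
p=arm.read_tool_pos(); arm.line_to([p[0],p[1],.38],.2)
j=arm.ik([.4877,.1431,.25],quat(R_(107)));print(j)
q=arm.read_joint_positions(); q=np.array(q); q[0]=j[0]; arm.move_j(q.tolist()); st()
pick(.4877,.1431,R_(107))
cv2.imwrite("pics/top1.png",snapshot("top")); cv2.imwrite("pics/scene1.png",snapshot("scene"))
E
python3 -c "
import cv2
t=cv2.imread('pics/top1.png')[130:330,190:420];s=cv2.imread('pics/scene1.png')[100:300,240:470]
import numpy as np
cv2.imwrite('pics/c1.png',cv2.resize(np.hstack([t,s]),(782,340),interpolation=cv2.INTER_CUBIC))"
```

```text
[-0.3228484   0.46329    -0.00801174  1.89761319  0.00508733  0.78070876
  1.53387254]
 t 2.8 tcp [0.6205 0.1905 0.3795] F [-0.4  0.4 -0.8] op 0.994
down t 5.9 tcp [0.4877 0.1432 0.0759] F [-0.8  0.5  0.5] op 0.5
closed t 6.2 tcp [0.4879 0.1431 0.0766] F [-1.5 -0.4  4.1] op 0.196
up t 7.4 tcp [0.4874 0.1428 0.1596] F [-0.4 -0.6 -0.2] op 0.191
```

View pics/c1.png

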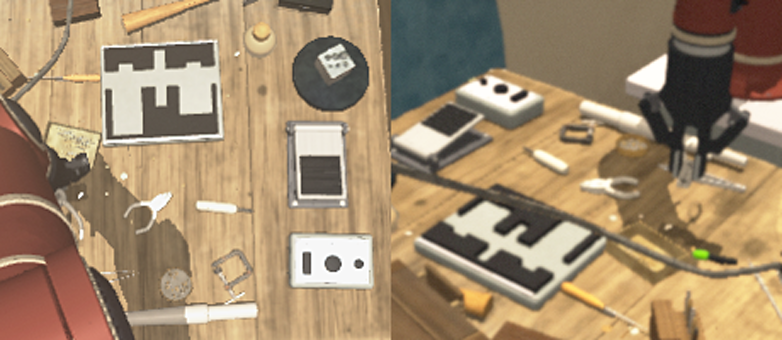

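```bash
cat >> h.py <<'E'
tr=np.load("tray_top.npy"); TA=tr[2]
def T(x,y): return np.array([tr[0]+x*np.cos(TA)-y*np.sin(TA), tr[1]+x*np.sin(TA)+y*np.cos(TA)])
def fz(): return arm.read_ft_force()[2]
def probe_down(x,y,z0,z1,fmax,step=.001,v=.02):
    f0=fz(); z=z0
    while z>z1+1e-6:
        z=max(z-step,z1); arm.line_to([x,y,z],v)
        if fz()-f0>fmax: break
    print("probe z",round(z,4),"tcp",np.round(arm.read_tool_pos(),4),"dF",round(fz()-f0,2),"F",np.round(arm.read_ft_force(),1)); return z
E
python3 - <<'E'
from h import *
x,y=T(.021,.053); print(x,y)
q=quat(R_(91.65))
p=arm.read_tool_pos(); arm.line_to([p[0],p[1],.2],.2)
arm.movep([x,y,.2],q); arm.line_to([x,y,.125],.15); st()
cv2.imwrite("pics/scene2.png",snapshot("scene")); cv2.imwrite("pics/top2.png",snapshot("top"))
E
python3 -c "
import cv2
t=cv2.imread('pics/top2.png')[140:240,230:345];s=cv2.imread('pics/scene2.png')[170:300,240:390]
import numpy as np
cv2.imwrite('pics/c2.png',np.hstack([cv2.resize(t,(400,348),interpolation=cv2.INTER_CUBIC),cv2.resize(s,(400,348),interpolation=cv2.INTER_CUBIC)]))"
```

```text
0.6586591764051216 0.051374152199083346
 t 9.3 tcp [0.6589 0.0523 0.1258] F [ 1.  -0.2 -1.4] op 0.2
```

View pics/c2.png

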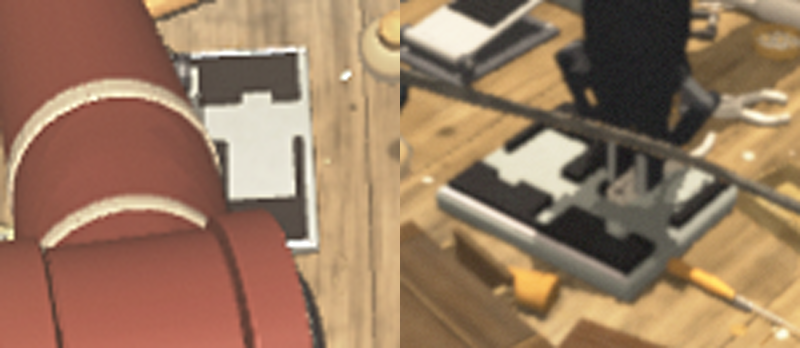

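```bash
cat >> h.py <<'E'
def seat(x,y,zend=.0935):
    arm.line_to([x,y,.106],.08); st("pre")
    z=probe_down(x,y,.106,zend,5.)
    return z
E
python3 - <<'E'
from h import *
x,y=T(.021,.053)
seat(x,y); st()
E
```

```text
pre t 9.8 tcp [0.6581 0.0512 0.105 ] F [ 1.1 -0.1 -1.3] op 0.191
probe z 0.0935 tcp [0.6586 0.0514 0.0935] dF 0.46 F [-0.1 -0.7 -0.8]
 t 13.0 tcp [0.6586 0.0514 0.0935] F [-0.1 -0.7 -0.8] op 0.192
```

```bash
python3 - <<'E'
from h import *
x,y=T(.021,.053)
arm.line_to([x,y,.0928],.02); st()
arm.move_gripper(.45); st("open")
arm.line_to([x,y,.13],.08); arm.line_to([x,y,.2],.2)
arm.movep([.44,-.02,.25],quat(R_(91.65)))
cv2.imwrite("pics/top3.png",snapshot("top")); cv2.imwrite("pics/scene3.png",snapshot("scene"));st()
E
python3 -c "
import cv2
t=cv2.imread('pics/top3.png')[140:300,225:345];s=cv2.imread('pics/scene3.png')[150:300,240:440]
import numpy as np
cv2.imwrite('pics/c3.png',np.hstack([cv2.resize(t,(360,480),interpolation=cv2.INTER_CUBIC),cv2.resize(s,(440,480),interpolation=cv2.INTER_CUBIC)]))"
```

```text
t 13.3 tcp [0.6587 0.0514 0.0928] F [ 0.  -0.  -1.8] op 0.194
open t 13.6 tcp [0.6588 0.0514 0.093 ] F [0.2 0.1 0.6] op 0.45
 t 15.8 tcp [ 0.4417 -0.0194  0.2496] F [ 0.3 -0.5 -0. ] op 0.454
```

View pics/c3.png

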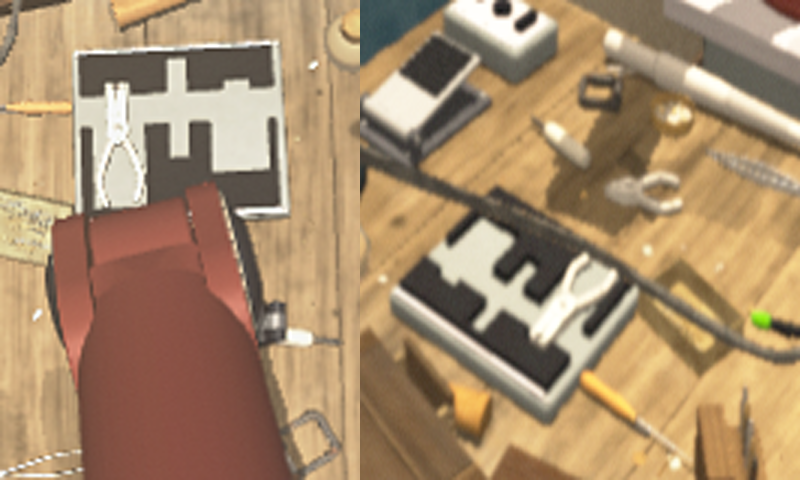

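```bash
cat >> h.py <<'E'
def view(k):
    arm.movep([.40,-.30,.25],quat(R_(60)))
    t=snapshot("top"); s=snapshot("scene")
    cv2.imwrite(f"pics/top{k}.png",t); cv2.imwrite(f"pics/scene{k}.png",s); return t,s
E
cat >> tools.py <<'E'
def show(t,s,zs=(.008,),win=(.36,.56,-.16,.19)):
    for n,im in (("top",t),("scene",s)):
        for z in zs:
            for q in measure(n,im,z,win)[0]:
                mid=q['c']+q['d']*(q['lo']+q['hi'])/2
                print(n,z,"mid",mid.round(4),"ang",round(np.degrees(np.arctan2(q['d'][1],q['d'][0])),1),"L",round(q['L'],4),"W",round(q['Wd'],4),q['area'],round(q['sym'],2))
E
python3 - <<'E'
from tools import *
from h import *
t,s=view(4); st(); show(t,s)
r=rect("top",t,.027,.54,.73,-.11,.11,.0005); r2=rect("scene",s,.027,.54,.73,-.11,.11,.0005)
cv2.imwrite("pics/c4.png",cv2.resize(np.hstack([r,r2]),(800,345)))
E
```

```text
t 17.0 tcp [ 0.4012 -0.2978  0.25  ] F [0.3 0.2 0.2] op 0.453
top 0.008 mid [0.4577 0.0165] ang 127.1 L 0.0808 W 0.0474 4926 -0.91
top 0.008 mid [ 0.4583 -0.084 ] ang -98.2 L 0.0612 W 0.0157 3368 -0.94
scene 0.008 mid [0.4578 0.0172] ang 121.8 L 0.0796 W 0.051 6613 -0.87
scene 0.008 mid [ 0.456  -0.0862] ang 80.3 L 0.0647 W 0.0201 4484 -0.93
```

View pics/c4.png

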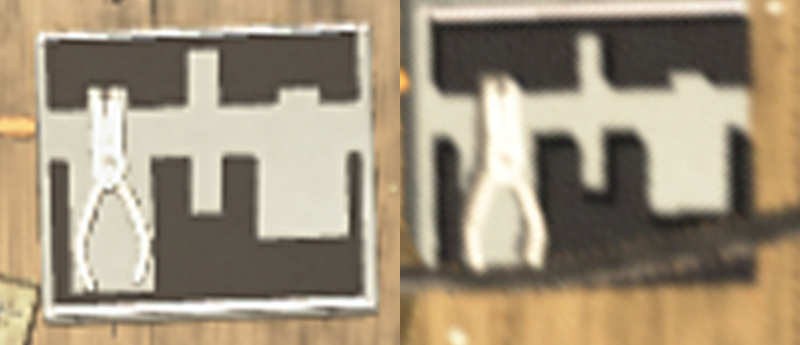

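View pics/top4.png

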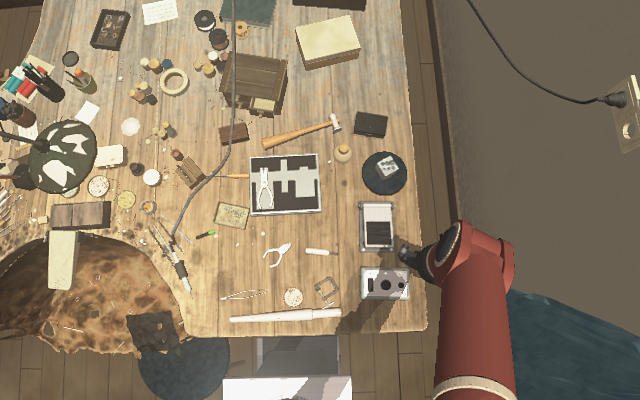

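```bash
cat >> tools.py <<'E'
def tray_tools(t,s=None):
    import tools
    ow=tools.white
    tools.white=lambda r:((r.min(-1)>THR)).astype(np.uint8)
    for THR in (225,235,245):
        tools.white=lambda r:((r.min(-1)>THR)).astype(np.uint8)
        for n,im in (("top",t),("scene",s)):
            if im is None: continue
            o,_=measure(n,im,.027,(.545,.72,-.09,.09),area=(800,20000))
            for q in o:
                mid=q['c']+q['d']*(q['lo']+q['hi'])/2; d=mid-tr[:2]; c,sn=np.cos(TA),np.sin(TA)
                print(THR,n,"local mid",np.round([d[0]*c+d[1]*sn,-d[0]*sn+d[1]*c],4),"ang",round(np.degrees(np.arctan2(q['d'][1],q['d'][0])-TA),1),"L",round(q['L'],4),"W",round(q['Wd'],4),q['area'],round(q['sym'],2))
    tools.white=ow
E
python3 - <<'E'
from tools import *
t,s=[cv2.imread(f"pics/{n}4.png") for n in ("top","scene")]
tray_tools(t,s)
E
```

```text
225 top local mid [-0.0118  0.0527] ang -179.3 L 0.1079 W 0.0393 4186 -0.81
225 top local mid [-0.078   0.0019] ang 90.0 L 0.1741 W 0.0054 2283 -0.72
225 scene local mid [0.0019 0.0544] ang -180.5 L 0.0817 W 0.0348 3836 -0.84
235 top local mid [-0.0118  0.0527] ang 0.7 L 0.1078 W 0.0277 2784 -0.61
235 top local mid [-0.078   0.0017] ang 90.0 L 0.1736 W 0.0041 1878 -0.67
235 scene local mid [0.0169 0.0541] ang -177.9 L 0.0479 W 0.0174 2411 -0.85
245 top local mid [0.0041 0.0529] ang 1.0 L 0.0752 W 0.0246 1582 -0.58
245 scene local mid [0.0218 0.054 ] ang -175.1 L 0.0344 W 0.014 1146 -0.74
```

```bash
python3 - <<'E'
from h import *
pick(.4691,.0017,R_(37),z=.0765)
x,y=T(.022,-.053); q=quat(R_(91.65))
p=arm.read_tool_pos(); arm.line_to([p[0],p[1],.2],.2)
arm.movep([x,y,.2],q); arm.line_to([x,y,.125],.15); st()
cv2.imwrite("pics/scene5.png",snapshot("scene"))
seat(x,y,.093); st()
E
python3 -c "
import cv2
s=cv2.imread('pics/scene5.png')[150:300,240:440]
cv2.imwrite('pics/c5.png',cv2.resize(s,(800,600),interpolation=cv2.INTER_CUBIC))"
```

```text
down t 19.8 tcp [0.4691 0.0017 0.0763] F [ 0.3 -0.4  1.6] op 0.497
closed t 20.1 tcp [0.4693 0.0017 0.077 ] F [-0.3  0.1  4.3] op 0.191
up t 21.3 tcp [0.4688 0.0017 0.1597] F [ 0.8  0.7 -1.2] op 0.195
 t 23.1 tcp [ 0.663  -0.0539  0.1259] F [ 0.1 -0.  -1. ] op 0.196
pre t 23.5 tcp [ 0.6622 -0.0546  0.1051] F [-0.6  0.2 -0.7] op 0.194
probe z 0.093 tcp [ 0.6629 -0.0545  0.0932] dF 0.74 F [-0.1 -0.2  0. ]
 t 26.8 tcp [ 0.6629 -0.0545  0.0932] F [-0.1 -0.2  0. ] op 0.193
```

View pics/c5.png

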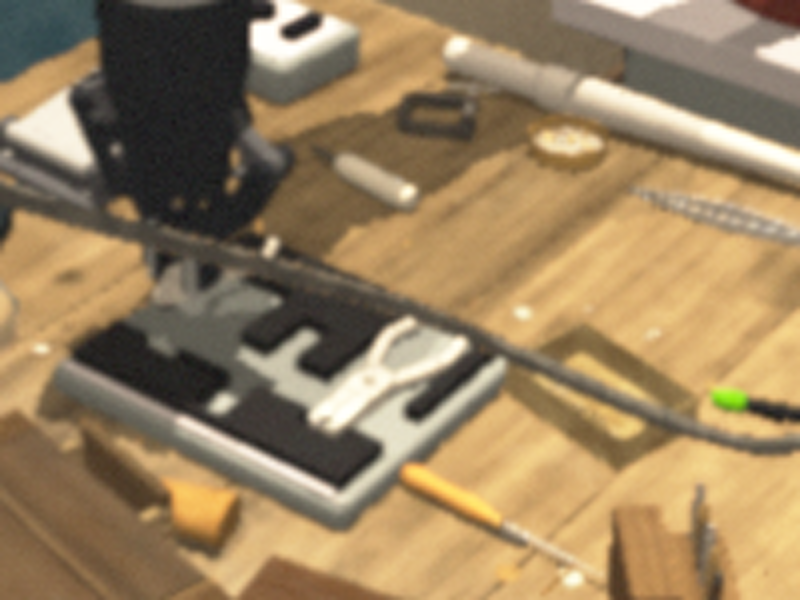

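Run:
```python
from tools import *
from h import *
x,y=T(.022,-.053)
arm.move_gripper(.45); st("open")
arm.line_to([x,y,.13],.08); arm.line_to([x,y,.2],.2)
t,s=view(6); st(); show(t,s); tray_tools(t)
r=rect("top",t,.027,.42,.73,-.17,.13,.0005)
cv2.imwrite("pics/c6.png",cv2.resize(r,None,fx=.95,fy=.95))
```

```text
open t 27.1 tcp [ 0.6627 -0.0546  0.093 ] F [0.1 0.3 0. ] op 0.449
 t 29.7 tcp [ 0.4014 -0.2989  0.2498] F [0.5 0.8 0.8] op 0.452
top 0.008 mid [ 0.4583 -0.084 ] ang -98.2 L 0.0612 W 0.0156 3353 -0.94
scene 0.008 mid [ 0.456  -0.0863] ang 80.3 L 0.0647 W 0.0201 4478 -0.93
225 top local mid [-0.0118  0.0527] ang -179.3 L 0.1079 W 0.0393 4179 -0.81
225 top local mid [ 0.0024 -0.052 ] ang -2.4 L 0.0738 W 0.0325 2307 -0.65
225 top local mid [-0.0779  0.0019] ang 90.0 L 0.1741 W 0.0049 2271 -0.72
235 top local mid [-0.0118  0.0526] ang 0.9 L 0.1078 W 0.0278 2766 -0.61
235 top local mid [ 0.0029 -0.0513] ang -4.8 L 0.0721 W 0.0328 1709 -0.58
235 top local mid [-0.078   0.0017] ang 90.0 L 0.1736 W 0.0041 1867 -0.66
245 top local mid [0.0041 0.0529] ang 1.1 L 0.0752 W 0.0246 1570 -0.58
```

View pics/c6.png

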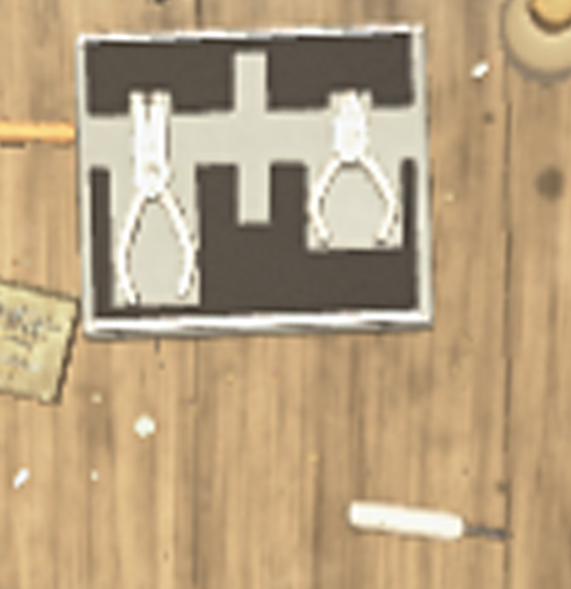

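```bash
python3 - <<'E'
from h import *
pick(.456,-.0975,R_(-8.1),z=.0775)
x,y=T(.0215,0); q=quat(R_(91.65))
p=arm.read_tool_pos(); arm.line_to([p[0],p[1],.2],.2)
arm.movep([x,y,.2],q); arm.line_to([x,y,.125],.15); st()
cv2.imwrite("pics/scene7.png",snapshot("scene"))
seat(x,y,.094); st()
E
python3 -c "
import cv2
s=cv2.imread('pics/scene7.png')[150:300,240:440]
cv2.imwrite('pics/c7.png',cv2.resize(s,(800,600),interpolation=cv2.INTER_CUBIC))"
```

```text
down t 32.6 tcp [ 0.456  -0.0975  0.0773] F [-0.7 -0.1  0.6] op 0.502
closed t 33.0 tcp [ 0.4562 -0.0975  0.078 ] F [ 0.2 -0.2  4.3] op 0.126
up t 34.1 tcp [ 0.4557 -0.0974  0.1597] F [ 0.1  0.2 -0.1] op 0.125
 t 36.2 tcp [ 0.6611 -0.0015  0.1257] F [ 0.1  0.2 -0.7] op 0.125
pre t 36.7 tcp [ 0.6602 -0.0017  0.1052] F [-0.1  0.5  0.1] op 0.121
probe z 0.094 tcp [ 0.6609 -0.0016  0.0941] dF 0.27 F [0.3 0.  0.4]
 t 39.7 tcp [ 0.6609 -0.0016  0.0941] F [0.3 0.  0.4] op 0.129
```

View pics/c7.png

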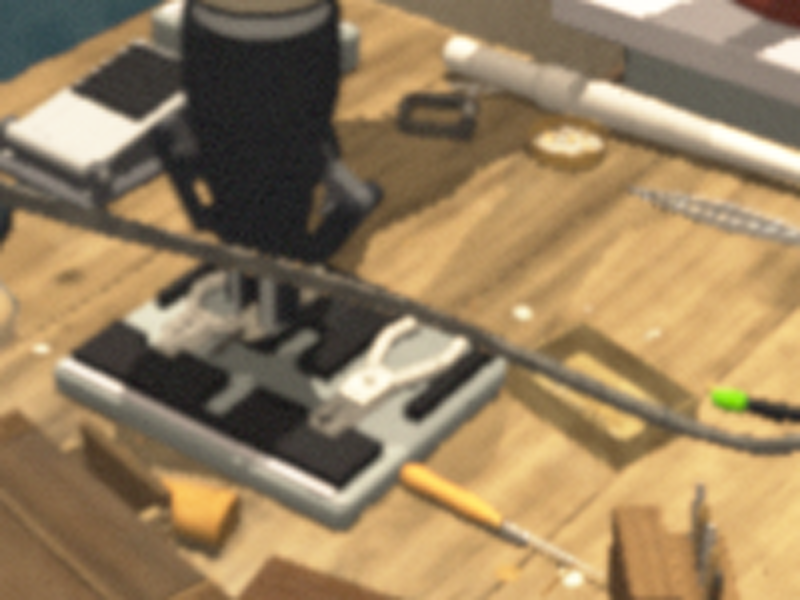

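Run:
```python
from tools import *
from h import *
x,y=T(.0215,0)
arm.line_to([x,y,.0932],.02); st()
arm.move_gripper(.4); st("open")
arm.line_to([x,y,.13],.08); arm.line_to([x,y,.2],.2)
t,s=view(8); st(); show(t,s); tray_tools(t)
r=rect("top",t,.027,.53,.73,-.12,.13,.0005); r2=rect("scene",s,.027,.53,.73,-.12,.13,.0005)
cv2.imwrite("pics/c8.png",cv2.resize(np.hstack([r,r2]),(800,320)))
```

```text
t 39.9 tcp [ 0.6608 -0.0016  0.0941] F [-1.6  0.4  5.8] op 0.125
open t 40.3 tcp [ 0.6605 -0.0017  0.0928] F [ 0.4  0.6 -0.2] op 0.398
 t 43.0 tcp [ 0.4013 -0.299   0.2499] F [-0.2  0.  -0.4] op 0.396
225 top local mid [-0.0118  0.0527] ang -179.3 L 0.1079 W 0.0393 4133 -0.8
225 top local mid [ 0.0024 -0.052 ] ang -2.3 L 0.0738 W 0.0325 2299 -0.65
225 top local mid [0.0073 0.0007] ang -181.1 L 0.058 W 0.008 1823 -0.91
225 top local mid [-0.078   0.0019] ang 90.0 L 0.1741 W 0.0049 2268 -0.71
235 top local mid [-0.0118  0.0527] ang 0.8 L 0.1078 W 0.0277 2760 -0.61
235 top local mid [ 0.0029 -0.0513] ang -5.1 L 0.072 W 0.033 1696 -0.58
235 top local mid [0.0071 0.0009] ang -180.5 L 0.0575 W 0.0071 1424 -0.87
235 top local mid [-0.078   0.0017] ang 90.0 L 0.1736 W 0.0041 1857 -0.66
245 top local mid [0.0044 0.0529] ang 1.2 L 0.0747 W 0.0247 1543 -0.56
```

View pics/c8.png

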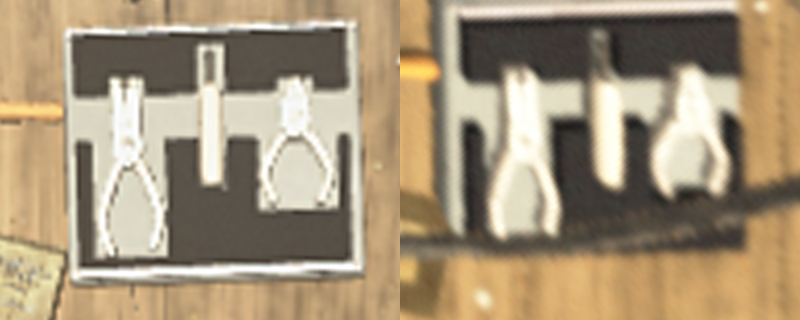

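```bash
cat >> h.py <<'E'
KEY=dict(bar=(.3702,-.2122),large=(.3679,-.2514),small=(.366,-.2884))
def press(k,zmin=.105,fl=8.,phi=R_(-3)):
    x,y=KEY[k]; q=quat(phi)
    arm.movep([x,y,.15],q); arm.line_to([x,y,.119],.1); st(k)
    arm.pause(.2); f0=np.mean([fz() for _ in range(3)]); z=.119; log=[]
    while z>zmin:
        z-=.001; arm.line_to([x,y,z],.02); f=fz()-f0; log.append((round(z,4),round(arm.read_tool_pos()[2],4),round(f,1)))
        if f>fl: break
    arm.pause(.3); log.append(round(fz()-f0,1)); print(log[-9:])
    arm.line_to([x,y,.15],.1); st("up")
E
python3 - <<'E'
from h import *
arm.move_gripper(0.,20); st()
press("large")
E
```

```text
t 43.4 tcp [ 0.4001 -0.2999  0.25  ] F [ 0.2 -0.3 -0.7] op 0.001
large t 44.8 tcp [ 0.3681 -0.2517  0.1191] F [-0.3  0.7 -0.6] op -0.002
[(0.114, np.float64(0.1139), np.float64(0.6)), (0.113, np.float64(0.1129), np.float64(0.1)), (0.112, np.float64(0.112), np.float64(2.8)), (0.111, np.float64(0.111), np.float64(2.8)), (0.11, np.float64(0.11), np.float64(4.0)), (0.109, np.float64(0.109), np.float64(4.8)), (0.108, np.float64(0.108), np.float64(4.7)), (0.107, np.float64(0.1076), np.float64(10.5)), np.float64(11.1)]
up t 48.9 tcp [ 0.3676 -0.2513  0.1496] F [-0.1 -0.3  0.4] op 0.001
```

Run:
```python
from h import *
press("bar"); press("small")
```

```text
bar t 49.6 tcp [ 0.37   -0.2128  0.1187] F [ 0.1 -0.2  1.3] op -0.001
[(0.114, np.float64(0.1139), np.float64(-0.1)), (0.113, np.float64(0.1129), np.float64(-0.7)), (0.112, np.float64(0.112), np.float64(0.7)), (0.111, np.float64(0.111), np.float64(1.2)), (0.11, np.float64(0.11), np.float64(2.5)), (0.109, np.float64(0.109), np.float64(3.4)), (0.108, np.float64(0.108), np.float64(4.0)), (0.107, np.float64(0.1075), np.float64(10.1)), np.float64(10.5)]
up t 53.7 tcp [ 0.37   -0.2121  0.1496] F [ 0.6 -0.   0.2] op -0.001
small t 54.6 tcp [ 0.3661 -0.2872  0.1187] F [-0.2 -0.8 -0.2] op 0.001
[(0.114, np.float64(0.1139), np.float64(0.5)), (0.113, np.float64(0.113), np.float64(0.4)), (0.112, np.float64(0.1121), np.float64(1.8)), (0.111, np.float64(0.1111), np.float64(2.3)), (0.11, np.float64(0.1101), np.float64(2.6)), (0.109, np.float64(0.109), np.float64(4.2)), (0.108, np.float64(0.108), np.float64(3.9)), (0.107, np.float64(0.1076), np.float64(10.4)), np.float64(10.6)]
up t 58.6 tcp [ 0.3657 -0.2882  0.1496] F [-0.7 -0.3 -0.9] op -0.005
```

Run:
```python
from tools import *
from h import *
t,s=view(9); st()
a=cv2.imread("pics/top8.png"); print("diff tray",np.abs(a[145:222,240:330].astype(int)-t[145:222,240:330]).max(), np.abs(a[145:222,240:330].astype(int)-t[145:222,240:330]).mean())
tray_tools(t)
cv2.imwrite("pics/c9.png",cv2.resize(t[140:310,230:420],None,fx=3.5,fy=3.5,interpolation=cv2.INTER_CUBIC))
```

```text
t 59.6 tcp [ 0.3992 -0.2996  0.2487] F [-0.2 -0.1  0.2] op -0.003
diff tray 6 0.6829244829244829
225 top local mid [-0.0118  0.0527] ang -179.3 L 0.1079 W 0.0393 4113 -0.8
225 top local mid [ 0.0024 -0.052 ] ang -2.3 L 0.0738 W 0.0325 2277 -0.65
225 top local mid [0.0073 0.0007] ang -181.1 L 0.058 W 0.008 1817 -0.91
225 top local mid [-0.078   0.0019] ang 90.0 L 0.1741 W 0.0049 2255 -0.71
235 top local mid [-0.0118  0.0527] ang 0.8 L 0.1078 W 0.0277 2747 -0.61
235 top local mid [ 0.0029 -0.0513] ang -5.1 L 0.072 W 0.033 1681 -0.58
235 top local mid [0.0071 0.0009] ang -180.5 L 0.0575 W 0.0071 1398 -0.86
235 top local mid [-0.078  -0.0001] ang -90.0 L 0.1701 W 0.0041 1821 -0.66
245 top local mid [0.0041 0.0529] ang 1.1 L 0.0752 W 0.0246 1537 -0.56
```

View pics/c9.png

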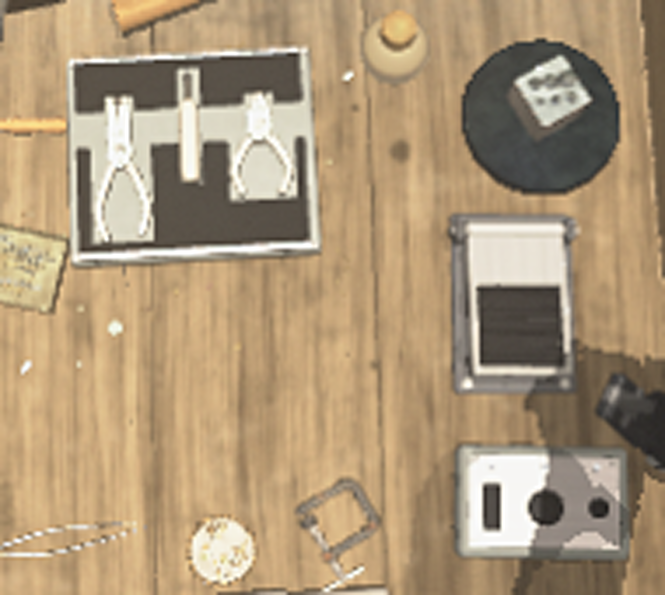

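Run:
```python
from h import *
x,y=.497,-.2395; q=quat(R_(87))
arm.movep([x,y,.16],q); arm.line_to([x,y,.125],.1); st()
arm.pause(.2); f0=np.mean([fz() for _ in range(3)]); z=.125; log=[]
while z>.094:
    z-=.001; arm.line_to([x,y,z],.03); f=fz()-f0; log.append((round(z,4),round(float(arm.read_tool_pos()[2]),4),round(float(f),1)))
    if f>18: break
print(log); arm.pause(1.4); st("hold")
arm.line_to([x,y,.14],.08); arm.line_to([x,y,.17],.1); st("up")
```

```text
t 60.7 tcp [ 0.4967 -0.2402  0.1255] F [0.5 0.4 0.5] op -0.002
[(0.124, 0.1241, 0.4), (0.123, 0.1229, 1.9), (0.122, 0.1219, 0.5), (0.121, 0.1209, 0.5), (0.12, 0.1199, 0.6), (0.119, 0.1189, -0.2), (0.118, 0.1179, 0.7), (0.117, 0.1169, 1.5), (0.116, 0.1159, 0.3), (0.115, 0.1152, 1.6), (0.114, 0.1141, 3.5), (0.113, 0.113, 3.3), (0.112, 0.1119, 4.3), (0.111, 0.1109, 5.1), (0.11, 0.1099, 4.8), (0.109, 0.109, 6.2), (0.108, 0.1081, 5.5), (0.107, 0.1071, 6.2), (0.106, 0.1061, 7.8), (0.105, 0.1051, 7.7), (0.104, 0.1042, 7.5), (0.103, 0.1032, 8.9), (0.102, 0.1023, 9.5), (0.101, 0.1014, 10.0), (0.1, 0.1007, 12.6), (0.099, 0.1005, 17.0), (0.098, 0.1003, 22.4)]
hold t 69.1 tcp [ 0.4959 -0.2394  0.1003] F [-9.3  1.  21.5] op 0.001
up t 70.2 tcp [ 0.4969 -0.2396  0.1699] F [ 0.9  0.4 -0.2] op -0.001
```

Stop reached and held 1.4 s. Now the large key again, then a look.

Run:
```python
from tools import *
from h import *
press("large")
t,s=view(10); st()
a=cv2.imread("pics/top8.png"); print("diff tray",np.abs(a[145:222,240:330].astype(int)-t[145:222,240:330]).max())
cv2.imwrite("pics/c10.png",cv2.resize(t[140:310,230:420],None,fx=3.5,fy=3.5,interpolation=cv2.INTER_CUBIC))
```

```text
large t 71.7 tcp [ 0.3682 -0.2513  0.1188] F [0.  0.4 0.7] op -0.0
[(0.114, np.float64(0.1139), np.float64(-0.4)), (0.113, np.float64(0.1129), np.float64(-0.7)), (0.112, np.float64(0.1121), np.float64(2.2)), (0.111, np.float64(0.1111), np.float64(2.6)), (0.11, np.float64(0.11), np.float64(2.4)), (0.109, np.float64(0.109), np.float64(2.8)), (0.108, np.float64(0.108), np.float64(5.0)), (0.107, np.float64(0.1076), np.float64(9.4)), np.float64(10.3)]
up t 75.8 tcp [ 0.3676 -0.2513  0.1496] F [ 0.  0. -0.] op -0.001
 t 76.8 tcp [ 0.3994 -0.2993  0.2489] F [ 0.  -0.2  0. ] op 0.0
diff tray 4
```

View pics/c10.png

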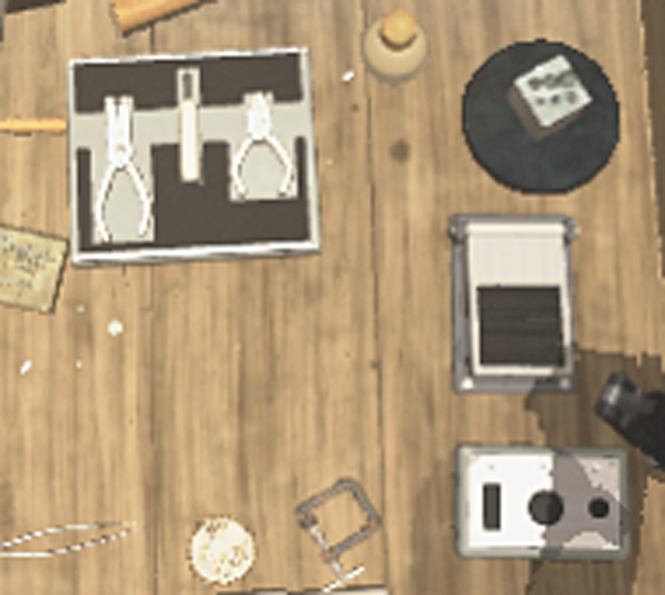

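```bash
cat >> h.py <<'E'
def unload(xy,dst,op=.45,zp=.0928):
    x,y=xy; q=quat(R_(91.65))
    arm.move_gripper(op); arm.movep([x,y,.2],q); arm.line_to([x,y,.125],.2); arm.line_to([x,y,zp],.05); st("down")
    arm.move_gripper(0.,60); st("closed")
    arm.line_to([x,y,zp+.03],.06); arm.line_to([x,y,.19],.15); st("up")
    x,y=dst; arm.movep([x,y,.19],q); arm.line_to([x,y,.11],.15); arm.line_to([x,y,.082],.05); st("pre")
E
python3 - <<'E'
from h import *
unload(T(.021,.053),(.48,.159))
cv2.imwrite("pics/scene11.png",snapshot("scene"))
E
python3 -c "
import cv2
s=cv2.imread('pics/scene11.png')[130:280,300:500]
cv2.imwrite('pics/c11.png',cv2.resize(s,(800,600),interpolation=cv2.INTER_CUBIC))"
```

```text
down t 80.2 tcp [0.6588 0.0515 0.0929] F [-0.5 -0.1  1.2] op 0.451
closed t 80.5 tcp [0.659  0.0515 0.0935] F [ 0.7 -0.2  2.5] op 0.191
up t 81.7 tcp [0.6581 0.051  0.1893] F [ 0.2  0.1 -1.6] op 0.193
pre t 84.0 tcp [0.48   0.1592 0.0819] F [ 0.7  1.  -0.7] op 0.19
```

View pics/c11.png

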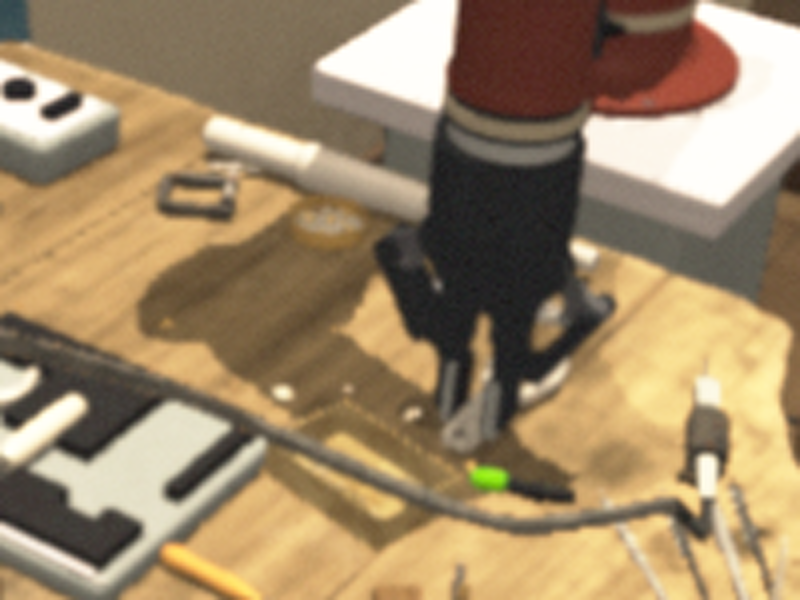

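```bash
cat >> h.py <<'E'
def drop(dst,zend=.077,op=.45):
    x,y=dst; probe_down(x,y,.082,zend,4.)
    arm.move_gripper(op); st("open"); arm.line_to([x,y,.11],.08); arm.line_to([x,y,.2],.2)
E
python3 - <<'E'
from h import *
drop((.48,.159))
d=(.474,.02); unload(T(.022,-.053),d); 
cv2.imwrite("pics/scene12.png",snapshot("scene"))
E
python3 -c "
import cv2
s=cv2.imread('pics/scene12.png')[130:280,270:470]
cv2.imwrite('pics/c12.png',cv2.resize(s,(800,600),interpolation=cv2.INTER_CUBIC))"
```

```text
probe z 0.077 tcp [0.4801 0.1591 0.0774] dF 4.46 F [-0.5 -1.3  4.2]
open t 85.6 tcp [0.48   0.159  0.0769] F [-0.5  0.1  0.6] op 0.45
down t 89.4 tcp [ 0.6629 -0.0544  0.0929] F [-1.  -0.3 -0.2] op 0.454
closed t 89.7 tcp [ 0.6631 -0.0544  0.0935] F [-0.7 -0.4  2.4] op 0.191
up t 90.9 tcp [ 0.6622 -0.0548  0.1892] F [ 0.5  0.1 -1.9] op 0.187
pre t 93.2 tcp [0.474  0.0201 0.0819] F [-0.3 -0.6 -1.1] op 0.196
```

View pics/c12.png

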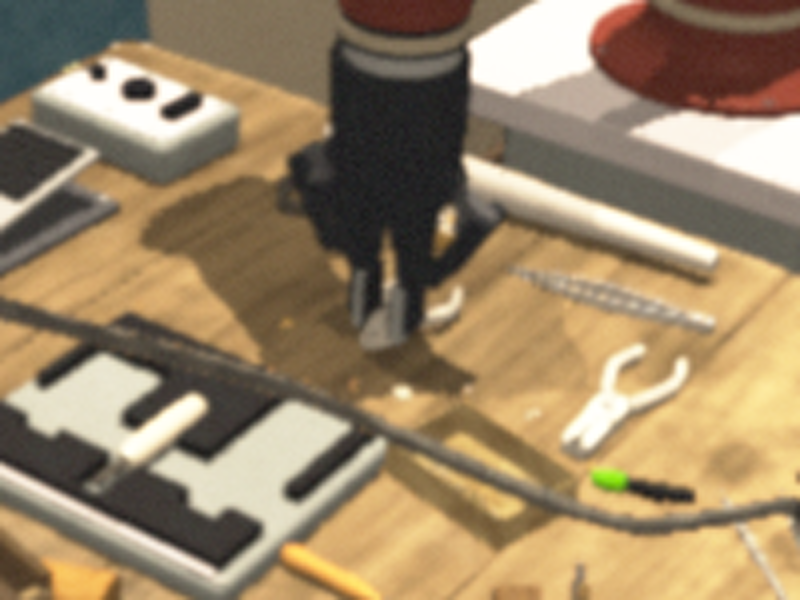

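Cutters lie flat on the bench at crop (625,400); pliers are in the grip. Drop, then the graver.

Run:
```python
from h import *
drop((.474,.02))
d=(.46,-.09); unload(T(.0215,0),d,op=.4,zp=.0934); drop(d,zend=.0775)
from tools import *
t,s=view(13); st(); show(t,s,win=(.36,.56,-.16,.2))
r=rect("top",t,.006,.36,.70,-.16,.21,.0005)
cv2.imwrite("pics/c13.png",cv2.resize(r,None,fx=.85,fy=.85))
cv2.imwrite("pics/d13.png",cv2.resize(s[130:280,270:470],(800,600),interpolation=cv2.INTER_CUBIC))
```

```text
probe z 0.077 tcp [0.4741 0.0201 0.0774] dF 4.93 F [-1.3  0.1  4.1]
open t 94.8 tcp [0.474  0.02   0.0769] F [-0.3 -0.2 -0.1] op 0.452
down t 98.3 tcp [ 0.6608 -0.0015  0.0935] F [ 0.8 -0.3  0.4] op 0.403
closed t 98.6 tcp [ 0.661  -0.0014  0.0941] F [-0.3 -0.5  2.6] op 0.127
up t 99.8 tcp [ 0.6602 -0.0019  0.1893] F [-0.2 -0.1 -1.2] op 0.127
pre t 102.1 tcp [ 0.46   -0.0899  0.0819] F [ 0.6  0.3 -1.2] op 0.125
probe z 0.0775 tcp [ 0.46   -0.09    0.0779] dF 6.39 F [-0.9  0.1  5.2]
open t 103.7 tcp [ 0.4599 -0.09    0.0773] F [-0.4  0.5  0.8] op 0.449
 t 105.9 tcp [ 0.4009 -0.2975  0.2496] F [-0.8  0.5  0.1] op 0.453
top 0.008 mid [0.4479 0.1585] ang -177.6 L 0.1109 W 0.0436 6769 -0.9
top 0.008 mid [0.455  0.0199] ang -178.6 L 0.0818 W 0.0455 4667 -0.89
top 0.008 mid [ 0.4454 -0.0902] ang 2.2 L 0.0632 W 0.0147 3348 -0.94
scene 0.008 mid [0.4489 0.1587] ang -178.5 L 0.1111 W 0.0435 7912 -0.9
scene 0.008 mid [0.4566 0.0205] ang -179.5 L 0.0819 W 0.0475 5806 -0.88
scene 0.008 mid [ 0.4413 -0.0916] ang 2.9 L 0.0669 W 0.0187 4319 -0.93
```

View pics/c13.png

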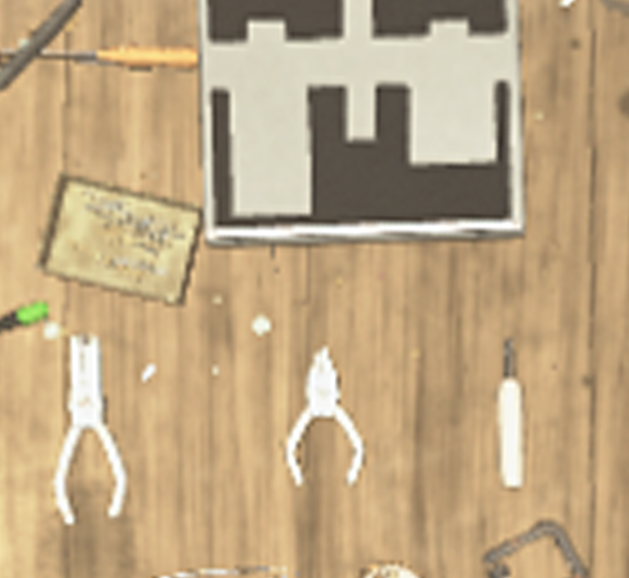

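View pics/d13.png

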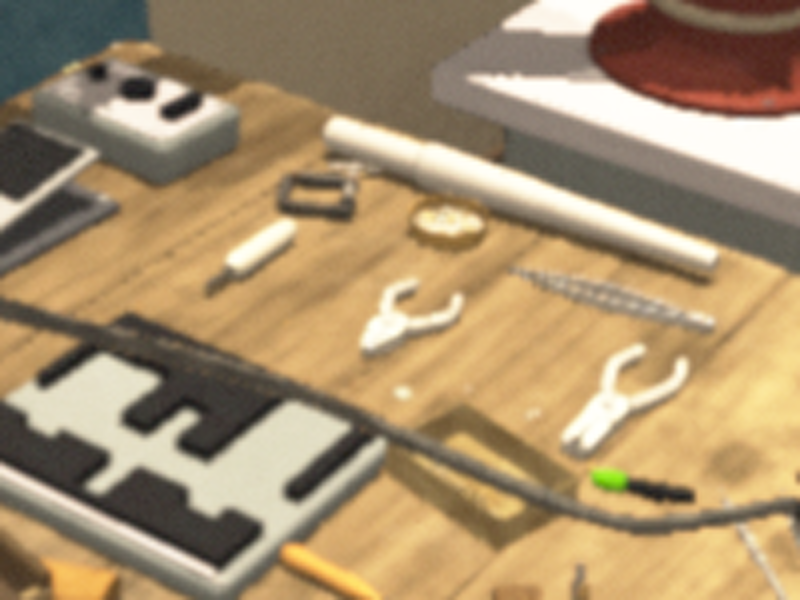

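View pics/top13.png

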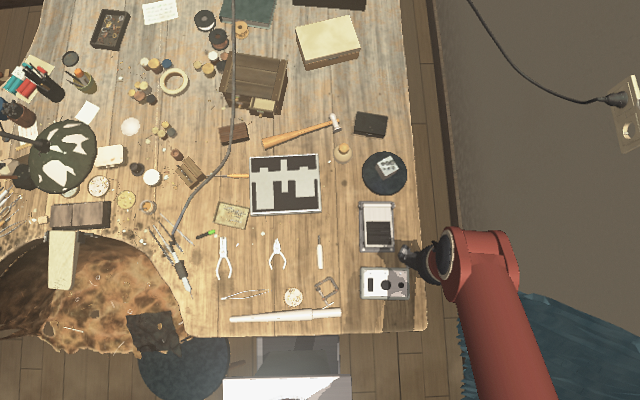

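Run:
```python
from h import *
a=cv2.imread("pics/top0.png").astype(int); t=cv2.imread("pics/top13.png").astype(int)
for n,(u0,u1,v0,v1) in dict(scriber=(220,250,168,182),hammer=(258,345,110,150),box=(352,390,108,138),pedal=(358,395,200,250)).items(): print(n,np.abs(a-t)[v0:v1,u0:u1].max())
st(); ticket.finish_job()
```

```text
scriber 6
hammer 7
box 6
pedal 97
 t 105.9 tcp [ 0.4009 -0.2975  0.2496] F [-0.8  0.5  0.1] op 0.453
the job is handed in; nothing more can be done
```

The job is done and handed in at 105.9 s of the 210 s allowed; `finish_job()` reports no verdict. All three tools were there.

**What I did**
- **Loading:** I laid each tool in its own cutout. The camera put each within about 2 mm of home.
- **Keys:** I pressed large, then bar, then small. Each time the force climbed past the 4.6 N spring to about 10 N at the stop.
- **Treadle:** I held it at its stop for 1.4 s at about 22 N. The picture before it and the one after the last key press showed the tools unmoved in the tray. I then pressed the large key once more, again to its stop.
- **Unloading:** I laid the tools flat in front of the tray. Measured in world x, y (m), the middles are about:
  - cutters (0.449, 0.158)
  - pliers (0.455, 0.020)
  - graver roughly (0.46, −0.09)

**Last checks**
- **Spacing:** the tools are at least 0.11 m apart, and each is over 0.17 m before the tray's centre.
- **Bystanders:** the scriber, hammer and dark box look the same as in the first picture.
- **Arm:** it stood clear of everything, with about 0 N on the wrist.
- **Pedal:** its image region did not match the first picture. I put this down to the arm and its shadow at that corner. The treadle looks up in the last pictures, but I could not read its angle directly.
- **Camera disagreement:** the two cameras differed by about 5° on the pliers' angle at the start. I used the top view, and the pliers seated properly.

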